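# Emboss the board tag in the square-capped press

## Robot

A 6-joint arm with a two-finger parallel gripper is mounted at the origin on the work surface. World frame = base frame: x ahead of the robot, y to its left, z up, the work surface at z = 0. Lengths are in mm, angles in rad, forces in N, time in s.
With the tool pointing down it reaches from about 350 to 975 mm from the base axis. Payload 7.1 kg.
Tool frame: the origin (TCP) lies at the very end of the fingers, on their centre line; the grasp point (between the pads) lies tcp_to_grasp behind it (tcp_to_grasp is the distance from the TCP to the grasp point, in mm); z points along the fingers, x is the direction in which the jaws open and shut, and the axes are right-handed (so a half turn about z gives the same grasp; the last joint's range is limited). The gripper opens to 88 mm and grips with 3 to 60 N. Pads are 20 mm wide; open, the fingers measure 115 mm over their backs; the gripper's body (75 mm by 178 mm) begins 61 mm behind the grasp point.
Start: joints at [-1.135, 0.423, 1.63, -0, 1.089, -0.019], TCP at [274.566, -561.443, 222.675] pointing down, gripper open.
Joint ranges: [-3, 3], [-0.9, 2.11], [0.09, 2.58], [-1.31, 4.45], [0.11, 2.69], [-2.54, 2.54]. Speed limits (rad/s): [2.39, 2.39, 3.01, 3.14, 3.14, 3.14].

## Interface

Orientations are given as a rotation vector (axis times angle).
In Python, from workcell import get_obs, get_image, close_job, recognise, mark_of, tcp_to_grasp gives the robot as it stands. The module is installed in compiled form; this text tells all that it offers.
- The arm moves only by the tool move_arm, never from a script. Its argument "motion" is a list of rows, each a list of 7 numbers: the shift along the world's x, y, z in mm, then the turn, a rotation vector about the world's x, y, z in rad, then the finger opening in mm, from 0 to 87.8. A call has 1 to 5 rows; each row is the pose to reach, as a shift and turn from the pose commanded when the call began; what a row does not reach only later rows make up. A row lasts 1/12 s, in which the tool goes at most 41.7 mm and 7.16 degrees, less where a joint would pass 70% of its speed; a pose out of reach is approached as far as the arm can. A call with a gripper value outside its range is refused whole. The fingers move at their own pace and stop on an object; the grip force is fixed at half the most. Time passes only in rows, so rows that repeat a pose let the fingers close. It gives the time, the measured TCP pose, the force and the opening at its end, in the units of the state.
- get_obs(): the state, without advancing time (a new reading comes with each control period).
- get_image(name): name is "scene" or "top" or "wrist"; returns a dict with "color" (384x512x3 uint8, red, green, blue), "mtx" (3x3 intrinsics, pixels), "camera_from_world" (4x4, takes a point from world to camera coordinates). Camera axes: x right, y up, looking along -z (the intrinsics and any distortion apply to the point x, -y, -z); pixel columns grow to the right and rows downward; lengths in mm; the calibration is good to about 2 mm. A picture is of the moment at which its call begins. There is no depth.
- close_job(): hands the job in, once; it reports no verdict.
Trained networks look in a picture, given as the dict that the camera call returned (one of the last four; its "shot" number tells which), for a name from the list of things; names that differ only in an ending like _2 or _b are one class to them, and where a whole thing is asked for, a point or a joint stands for the part that bears it (a point fixed in the world has none). Each returns a list of dicts, best first, with "p" (0 to 1); they miss things now and then, are a little off and sometimes report something else, mostly with a low value. They report only what shows in the picture. A call takes as long as a camera call.
- recognise(picture, label): "bbox" ([centre column, centre row, width, height] in pixels, round what is visible of it).
- mark_of(picture, label): "location" ([row, column] in pixels: a listed point, or the origin of a listed thing).
The state is a dict: "t": time; "qpos": joint angles; "qvel": joint speeds; "joint_torque": joint torques, N m; "ee_pos": TCP position; "orientation": TCP orientation; "ft_force": force on the tool from outside, world axes, zero at the start; "moment": the same for the moment, N m; "width": finger opening in mm.
Only numpy, scipy, OpenCV 4.12 (cv2) and the standard library are available. Lean on these libraries where they do the work, as an engineer would, in place of code of your own. Each camera call takes 0.05 s, during which the arm holds its last target. There are 200 camera calls.

## Task

Emboss the tag that sits in the square-capped press: with the fingertips push the tag into the mouth until it is fully home, then press the square cap gently all the way down, hold it there for a moment, let it spring back up and withdraw. Do not lift anything or shove the press along the table, and do not touch the round-capped and bar-capped presses or their tags; leave everything else on the table where it is.

Things in the scene. Friction and masses are not known exactly. Their poses are not given: they have to be found in the camera images.
- square_press: the press to use: loose grey desk embossing press, about 0.9 kg, with a SQUARE steel cap. Origin on the table under the press; its x axis points from the mouth to the rear (the mouth faces roughly towards the robot), z up. Foot: x -45 to +43 mm, 58 mm wide, 13 mm high. Head: x -23 to +43 mm, 58 mm wide, top at 38 mm; the mouth is a slot under the head's front, and the tag lies in it. The finished tag still stands out of the mouth.
- square_tag_end (a point): middle of the outer end face of the tag in the square-capped press. The tag is a stiff white board slip 34 mm wide, 5 mm thick, 95 mm long, lying level along the press's x axis with its mid-thickness 16 mm above the table. This end is 112 mm in front of the press origin when drawn right out and 77 mm in front when home (32 mm beyond the foot, free air beneath it). It slides in along the press's +x with about 1 N of friction, and stays where left.
- square_tag (a joint): how far that tag has been pushed in, m: 0 drawn right out, 0.035 home against the stop (starts between 0 and 0.012)
- square_cap_top (a point): middle of the top face of the square cap, 44 x 44 mm, 11 mm thick; when up its top is 59 mm above the table, 8 mm behind the press origin along its x axis
- square_cap (a joint): how far the square cap is pressed down, m: 0 up, 0.008 fully down. A spring pushes it back: about 1.5 N to start it, 6 N at the bottom, where it meets a hard stop
- round_press: press to leave alone: same as the other but with a ROUND steel cap 48 mm across; same size, frame, cap height and tag
- round_tag_end (a point): middle of the outer end face of the tag in the round-capped press
- round_cap (a joint): how far the round cap is pressed down, m (0 up)
- bar_press: press to leave alone: same as the other but with a narrow BAR-shaped steel cap, 20 mm (along x) by 66 mm; same size, frame, cap height and tag
- bar_tag_end (a point): middle of the outer end face of the tag in the bar-capped press
- bar_cap (a joint): how far the bar cap is pressed down, m (0 up)
- glue_stick: bystander: lying yellow glue stick, 90 mm long, 26 mm thick; origin under its middle, x axis along it
- glue_cap: bystander: small yellow cap standing on the table, 27 mm across, 30 mm tall; origin at the underside
- standing_glue: bystander: glue stick standing upright, 27 mm across, 86 mm tall; origin at the underside
- scissors: bystander: closed scissors lying flat, 165 mm long, 80 mm over the handles, 10 mm thick; x axis towards the blade tips
- eraser: bystander: eraser, 45 x 20 x 12 mm; origin under its middle
- pen_pot: bystander: cork pot of pens and pencils, 76 mm across, 155 mm tall with the pens; origin at the underside
- glue_tub: bystander: turquoise tub of glue sticks, 84 mm across, 87 mm tall; origin at the underside

How it is judged:
By the outcome, as a careful person would: the job done as asked, in the order asked, and still so for the second after the job is handed in, with the robot touching nothing.
It also fails if it takes over 43 s, if anything falls off the work surface, if the arm or the gripper's body presses on something with over 40 N, if the wrist force passes 120 N, or if a joint passes its speed limit or range.

## Working session

There is one attempt and no reset: what is moved stays moved. The work goes in short steps, Python scripts to look and compute and a tool call to move; the robot and the scene stay as the last step left them, time stands still between calls to the robot, and variables do not carry over. Pictures are saved under pics/ and viewed, about 8 in all and at most 12, crops included, and the job is handed in when it is done.

Besides the shell and the picture viewer there is one more tool, called after "Call:" as a command line: name --pt "numbers of a row" for each row, then --argument value for the rest. move_arm: Moves the arm, as the interface text tells. Its arguments: {"type":"object","properties":{"motion":{"type":"array"}},"required":["motion"]}

```bash
mkdir -p pics
cat > h.py <<'E'
import numpy as np, cv2
from workcell import *
def ray(im,row,col):
    K=im["mtx"];T=np.array(im["camera_from_world"]);R=T[:3,:3];c=-R.T@T[:3,3]
    d=np.linalg.inv(K)@[col,row,1]; d=R.T@(d*[1,-1,-1]); return c,d
def at_z(im,row,col,z):
    c,d=ray(im,row,col); return c+d*(z-c[2])/d[2]
def proj(im,p):
    T=np.array(im["camera_from_world"]);q=T[:3,:3]@np.array(p,float)+T[:3,3];q=im["mtx"]@(q*[1,-1,-1]);return q[:2]/q[2]
def save(im,n,crop=None,s=1):
    c=cv2.cvtColor(np.array(im["color"]),cv2.COLOR_RGB2BGR)
    if crop: c=c[crop[0]:crop[1],crop[2]:crop[3]]
    cv2.imwrite(n,cv2.resize(c,None,fx=s,fy=s,interpolation=cv2.INTER_CUBIC))
E
python3 - <<'E'
from h import *
np.set_printoptions(precision=1,suppress=True)
print(get_obs(), tcp_to_grasp)
a=get_image("top");b=get_image("scene")
save(a,"pics/top.png",s=1.5);save(b,"pics/scene.png",s=1.5)
Z=dict(square_press=0,square_tag_end=16,square_cap_top=59,round_press=0,round_tag_end=16,bar_press=0,bar_tag_end=16,glue_stick=0,glue_cap=0,standing_glue=0,scissors=0,eraser=0,pen_pot=0,glue_tub=0)
for n,z in Z.items():
  for nm,im in(("top",a),("scene",b)):
    for m in mark_of(im,n)[:2]:
        r,c=m["location"];print(n,nm,round(m["p"],2),np.round([r,c]),at_z(im,r,c,z))
E
```

```text
{'t': 0.0, 'qpos': array([-1.1,  0.4,  1.6,  0. ,  1.1, -0. ]), 'qvel': array([-0.,  0., -0.,  0., -0.,  0.]), 'joint_torque': array([ -0. , -54.5, -27.4,   0.1,   0. ,  -0. ]), 'ee_pos': array([ 274.3, -561. ,  221.9]), 'orientation': array([-2.7,  1.7,  0. ]), 'ft_force': array([-0.1, -0.1,  0. ]), 'moment': array([-0. , -0. ,  0.1]), 'width': 87.81192863180837} 18.700000000000003
square_press top 0.95 [189. 284.] [611.6  32.6   0. ]
square_press scene 0.71 [213. 226.] [593.1  35.2   0. ]
square_tag_end top 0.7 [225. 290.] [493.1  19.9  16. ]
square_tag_end scene 0.72 [188. 202.] [499.5   6.9  16. ]
square_tag_end scene 0.19 [138. 287.] [449.5 301.2  16. ]
square_cap_top top 0.67 [188. 283.] [608.8  40.7  59. ]
square_cap_top scene 0.49 [206. 230.] [608.4  41.8  59. ]
round_press top 0.77 [198. 376.] [ 574.9 -262.     0. ]
round_press top 0.32 [143. 291.] [764.2   6.2   0. ]
round_press scene 0.85 [256. 115.] [ 579.3 -273.8    0. ]
round_tag_end top 0.76 [231. 382.] [ 467.7 -273.2   16. ]
round_tag_end top 0.54 [241. 202.] [450.4 300.2  16. ]
round_tag_end scene 0.61 [214.  98.] [ 
[... 587 characters left out ...]
.] [754.7 158.    0. ]
standing_glue scene 0.75 [245. 298.] [763.3 164.1   0. ]
scissors top 0.69 [252. 145.] [418.8 489.6   0. ]
scissors scene 0.57 [113. 339.] [425.9 497.3   0. ]
scissors scene 0.35 [181. 254.] [533.4 149.1   0. ]
eraser top 0.47 [178. 340.] [ 644.3 -148.2    0. ]
eraser scene 0.68 [255. 164.] [ 635.3 -159.4    0. ]
eraser scene 0.45 [216.  98.] [ 447.  -282.1    0. ]
pen_pot top 0.83 [147. 332.] [ 745.3 -127.4    0. ]
pen_pot scene 0.56 [283. 192.] [ 735.6 -124.     0. ]
glue_tub top 0.67 [141. 289.] [769.8  13.3   0. ]
glue_tub top 0.61 [190. 285.] [607.9  30.4   0. ]
glue_tub scene 0.73 [275. 246.] [778.7   6.1   0. ]
glue_tub scene 0.53 [135. 290.] [433.  319.7   0. ]
```

View pics/top.png

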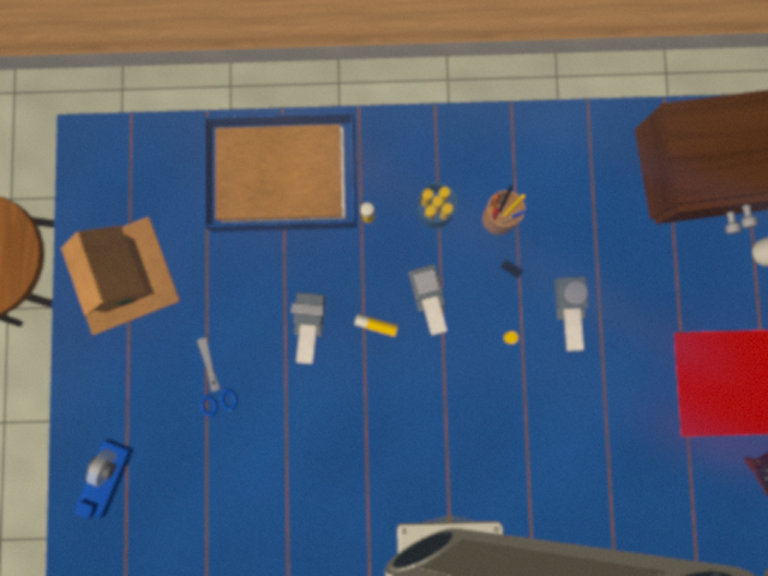

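View pics/scene.png

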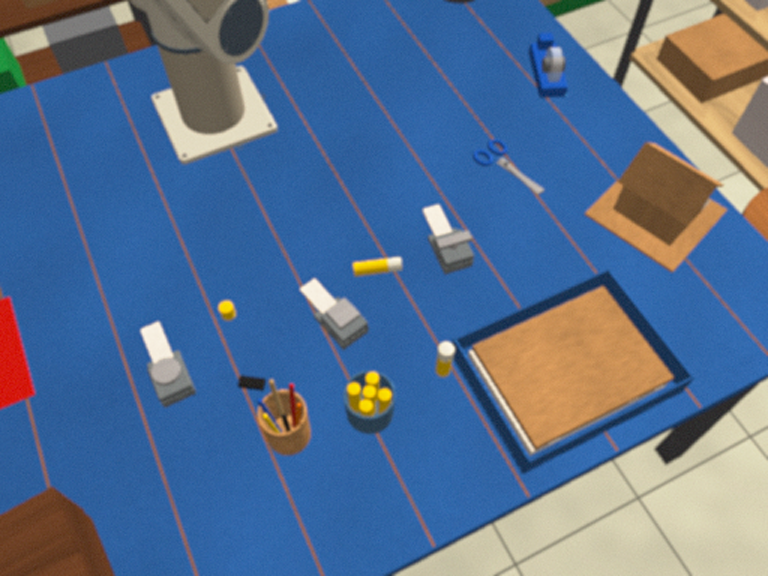

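The top view shows the square cap at about (427,280) in the 1.5x picture, with its tag end at (436,333). The round press is on the right and the bar press on the left, and the networks agree. I'll move closer for a wrist view.

Call:
move_arm --pt "65 190 0 0 0 -0.26 0" --pt "65 190 0 0 0 -0.26 0" --pt "65 190 0 0 0 -0.26 0" --pt "65 190 0 0 0 -0.26 0" --pt "65 190 0 0 0 -0.26 0"

```text
t: 1.92
ee_pos: [339.7, -369.0, 222.6]
orientation: [-2.426, 1.995, 0.001]
ft_force: [0.5, 0.2, 0.3]
width: 58.3
```

Call:
move_arm --pt "65 190 0 0 0 0 0" --pt "65 190 0 0 0 0 0" --pt "65 190 0 0 0 0 0" --pt "65 190 0 0 0 0 0" --pt "65 190 0 0 0 0 0"

```text
t: 2.33
ee_pos: [404.9, -179.1, 222.9]
orientation: [-2.427, 1.994, -0.001]
ft_force: [0.6, -0.6, -0.4]
width: 25.0
```

Call:
move_arm --pt "65 190 0 0 0 0 0" --pt "65 190 0 0 0 0 0" --pt "65 190 0 0 0 0 0" --pt "65 190 0 0 0 0 0" --pt "65 190 0 0 0 0 0"

```text
t: 2.75
ee_pos: [470.2, 11.2, 223.0]
orientation: [-2.427, 1.993, -0.001]
ft_force: [0.2, 0.1, -0.0]
width: 0.5
```

Run:
```python
from h import *
np.set_printoptions(precision=1,suppress=True)
a=get_image("wrist");b=get_image("scene")
save(a,"pics/w1.png",s=1.5)
c,d=ray(a,192,256);print("cam",c,d/np.linalg.norm(d))
for n,z in dict(square_press=0,square_tag_end=16,square_cap_top=59).items():
  for nm,im in(("w",a),("scene",b)):
    for m in mark_of(im,n)[:2]:
        r,c=m["location"];print(n,nm,round(m["p"],2),np.round([r,c]),at_z(im,r,c,z))
```

```text
cam [550.5  27.  385.4] [-0.3 -0.1 -0.9]
square_press w 0.63 [ 56. 264.] [601.1  27.1   0. ]
square_press scene 0.63 [213. 228.] [595.1  40.    0. ]
square_press scene 0.29 [136. 290.] [439.3 317.    0. ]
square_tag_end w 0.92 [137. 265.] [506.6   6.1  16. ]
square_tag_end w 0.57 [130. 484.] [ 569.4 -265.7   16. ]
square_tag_end scene 0.84 [189. 204.] [504.8  11.   16. ]
square_cap_top w 0.6 [ 38. 260.] [609.5  34.2  59. ]
```

View pics/w1.png

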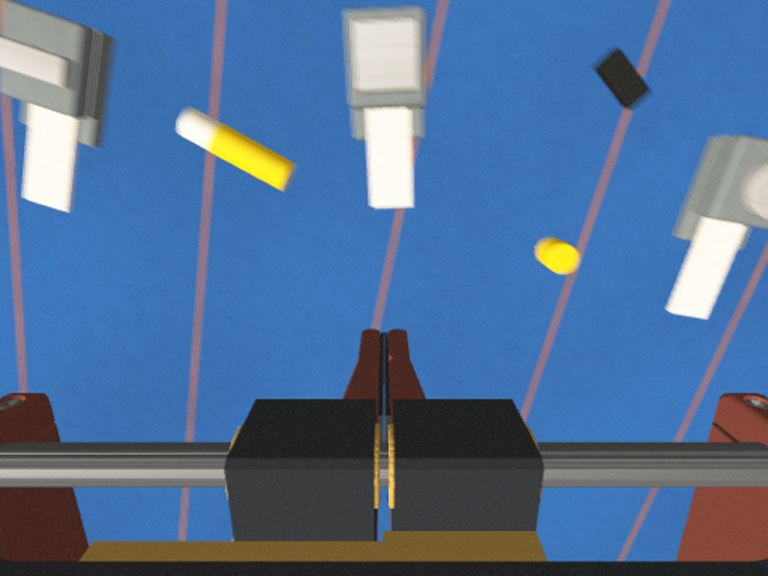

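The wrist view shows the square cap at (385,52) and the tag end edge from (369,208) to (413,208), both at 1.5x. The closed fingers are at (384,335). I'll measure the tag and cap outlines next.

Run:
```python
from h import *
np.set_printoptions(precision=1,suppress=True)
a=get_image("wrist");g=np.array(a["color"]).astype(float)
m=(g.min(2)>200).astype(np.uint8); m[:,:235]=0;m[:,290:]=0;m[:70]=0;m[170:]=0
n,l,s,_=cv2.connectedComponentsWithStats(m);k=1+np.argmax(s[1:,4]);print(s[k])
mid=[]
for r in range(76,136,6):
    xs=np.where(l[r]==k)[0]
    if len(xs):
        L=at_z(a,r,xs[0]-.5,18.5);R=at_z(a,r,xs[-1]+.5,18.5);mid.append((L+R)/2);print(r,xs[0],xs[-1],L[:2],R[:2],np.linalg.norm(L-R))
mid=np.array(mid);p=np.polyfit(mid[:,0],mid[:,1],1);print("yaw tag",np.arctan(p[0]),p)
rb=s[k][1]+s[k][3]
for c in (s[k][0]+4,s[k][0]+15,s[k][0]+26):
    rows=np.where(l[:,c]==k)[0];print("end",rows[-1],at_z(a,rows[-1]+.5,c,18.5))
for q in [(12,232),(12,279),(60,237),(60,280)]: print("cap",at_z(a,*q,59))
```

```text
[ 243   72   31   66 1807]
76 244 271 [571.8  42.3] [578.2   9.3] 33.54183933578288
82 244 271 [565.1  41. ] [571.6   7.9] 33.73969539497608
88 244 272 [558.4  39.8] [565.2   5.3] 35.15204086539842
94 245 272 [551.9  37.4] [558.4   3.9] 34.14249782270914
100 245 272 [545.   36.1] [551.6   2.4] 34.347525298775686
106 245 272 [538.   34.8] [544.6   0.9] 34.55503005235184
112 246 272 [531.2  32.3] [537.6  -0.6] 33.52345009034635
118 246 272 [524.1  31. ] [530.5  -2.1] 33.72845333017317
124 246 272 [516.8  29.7] [523.4  -3.6] 33.935979276331416
130 247 273 [509.8  27.1] [516.3  -6.4] 34.146078981335684
yaw tag 0.23790005887389493 [   0.2 -113.6]
end 137 [500.6  24.7  18.5]
end 137 [503.3  11.   18.5]
end 136 [507.3  -2.5  18.5]
cap [626.1  62.2  59. ]
cap [635.1  16.   59. ]
cap [583.5  49.6  59. ]
cap [592.1   5.4  59. ]
```

Call:
move_arm --pt "5 -9 -35 0 0 0.036 0" --pt "5 -9 -75 0 0 0.036 0" --pt "5 -9 -115 0 0 0.036 0" --pt "5 -9 -150 0 0 0.036 0" --pt "5 -9 -175 0 0 0.036 0"

```text
t: 3.62
ee_pos: [473.1, -1.5, 45.2]
orientation: [2.459, -1.953, -0.003]
ft_force: [-0.3, 0.2, -0.4]
width: 0.1
```

Call:
move_arm --pt "0 0 -20 0 0 0 0" --pt "0 0 -32 0 0 0 0" --pt "0 0 -39 0 0 0 0" --pt "0 0 -39 0 0 0 0"

```text
t: 3.95
ee_pos: [473.7, -1.2, 7.5]
orientation: [2.46, -1.952, -0.003]
ft_force: [-1.4, 0.5, -0.6]
width: 0.4
```

Run:
```python
from h import *
np.set_printoptions(precision=2,suppress=True)
a=get_image("wrist");save(a,"pics/w2.png",s=1.5);o=get_obs();print(o["t"],o["ee_pos"],o["orientation"],o["ft_force"])
for n,z in dict(square_press=0,square_tag_end=16,square_cap_top=59).items():
    for m in mark_of(a,n)[:1]:
        r,c=m["location"];print(n,round(m["p"],2),np.round([r,c]),at_z(a,r,c,z))
```

```text
4.0 [474.32  -1.07   8.44] [ 2.46 -1.95 -0.  ] [-0.42 -0.04  0.14]
square_tag_end 0.58 [192. 252.] [503.53   7.7   16.  ]
```

View pics/w2.png

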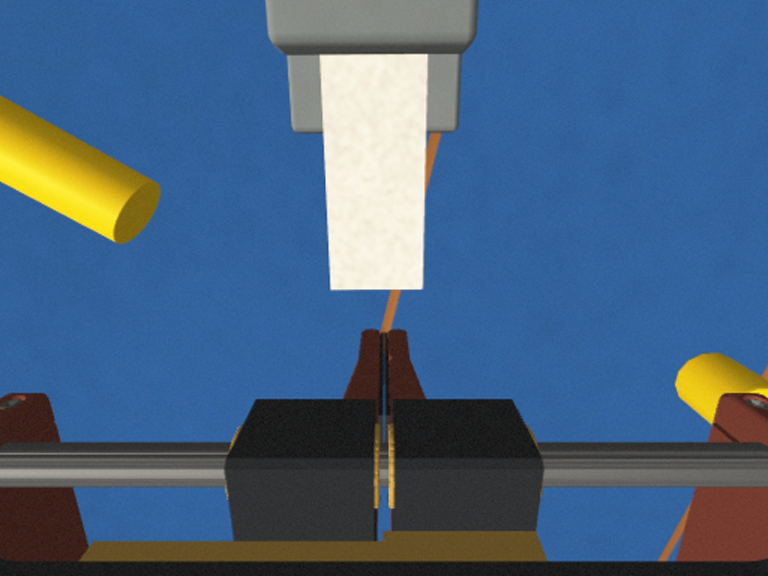

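The fingers at (384,332) sit about 3 mm right of the tag end centre at (377,290). The foot front edge is at row 131, so I'll measure the remaining push from that.

Run:
```python
from h import *
np.set_printoptions(precision=2,suppress=True)
a=get_image("wrist")
P=lambda u,v,z:at_z(a,v/1.5,u/1.5,z)
e0,e1=P(331,290,18.5),P(423,290,18.5);f0,f1=P(293,130,13),P(458,130,13)
t0,t1=P(320,55,18.5),P(428,55,18.5);h0,h1=P(268,35,38),P(477,35,38)
for n,x,y in(("end",e0,e1),("foot",f0,f1),("tagroot",t0,t1)): print(n,x,y,(x+y)/2,np.linalg.norm(x-y))
E_=(e0+e1)/2;F=(f0+f1)/2;T=(t0+t1)/2
d=T-E_;print("yaw tag",np.arctan2(d[1],d[0]),"yaw endface",np.arctan2(-(e1-e0)[0],(e1-e0)[1])+np.pi, "yaw foot",np.arctan2(-(f1-f0)[0],(f1-f0)[1])+np.pi)
u=d/np.linalg.norm(d);print("foot-end along",(F-E_)@u)
print("fingertip front edge ray at z~8..",P(384,330,8))
```

```text
end [500.61  25.5   18.5 ] [508.55  -8.33  18.5 ] [504.58   8.59  18.5 ] 34.74707639732303
foot [553.6   50.13  13.  ] [566.82  -6.13  13.  ] [560.21  22.    13.  ] 57.793689998476346
tagroot [578.17  44.37  18.5 ] [586.13  10.48  18.5 ] [582.15  27.43  18.5 ] 34.811735441075726
yaw tag 0.23825459831763618 yaw endface 0.23051101274539443 yaw foot 0.23066081225715518
foot-end along 57.230179322562144
fingertip front edge ray at z~8.. [484.72   1.18   8.  ]
```

Call:
move_arm --pt "5.2 4.4 0 0 0 0 0" --pt "11 5.7 0 0 0 0 0" --pt "14.9 6.6 0 0 0 0 0" --pt "16.9 7.1 0 0 0 0 0" --pt "18.9 7.6 0 0 0 0 0"

```text
t: 4.62
ee_pos: [493.9, 7.3, 8.8]
orientation: [-2.463, 1.95, -0.0]
ft_force: [-0.5, -0.1, 0.1]
width: 0.4
```

Call:
move_arm --pt "2.9 0.7 0 0 0 0 0" --pt "5.8 1.4 0 0 0 0 0" --pt "8.8 2.1 0 0 0 0 0" --pt "11.7 2.8 0 0 0 0 0" --pt "14.6 3.5 0 0 0 0 0"

```text
t: 5.03
ee_pos: [508.1, 10.7, 8.6]
orientation: [2.462, -1.951, -0.001]
ft_force: [-1.3, 0.2, 1.1]
width: 0.5
```

Call:
move_arm --pt "1.5 0.35 0 0 0 0 0" --pt "2.9 0.7 0 0 0 0 0" --pt "2.9 0.7 0 0 0 0 0"

```text
t: 5.28
ee_pos: [511.3, 11.4, 8.6]
orientation: [-2.462, 1.951, -0.001]
ft_force: [0.4, -0.1, -0.2]
width: 0.4
```

```bash
cat > m.py <<'E'
from h import *
import sys
np.set_printoptions(precision=2,suppress=True)
a=get_image("wrist");save(a,sys.argv[1],s=1.5);f=[]
for i in range(4):
    o=get_obs();f.append(o["ft_force"]);get_image("wrist")
print(o["t"],o["ee_pos"],np.mean(f,0))
E
python3 m.py pics/w3.png
```

```text
5.4833 [511.2   11.3    8.75] [0.12 0.04 0.11]
```

View pics/w3.png

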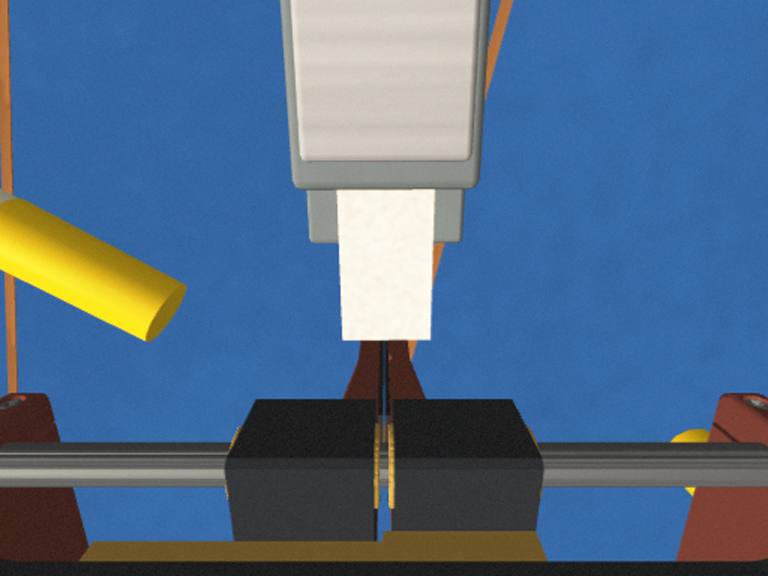

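The tag end is now in contact at row 340 and centred at column 387, with the foot front at row 241. Measuring what remains.

```bash
cat > f.py <<'E'
from h import *
import sys
np.set_printoptions(precision=2,suppress=True)
e=[float(v) for v in sys.argv[1:8]]  # endrow,u0,u1, footrow,u0,u1
a=get_image("wrist");P=lambda u,v,z:at_z(a,v/1.5,u/1.5,z)
E_=(P(e[1],e[0],18.5)+P(e[2],e[0],18.5))/2;F=(P(e[4],e[3],13)+P(e[5],e[3],13))/2
u=np.array([np.cos(.232),np.sin(.232),0]);print("end",E_,"foot",F,"gap",(F-E_)@u)
E
python3 f.py 340 343 431 241 310 462
```

```text
end [521.55  12.26  18.5 ] foot [558.55  21.4   13.  ] gap 38.10209581263692
```

Call:
move_arm --pt "1.0 0.23 0 0 0 0 0" --pt "1.95 0.46 0 0 0 0 0" --pt "2.9 0.7 0 0 0 0 0" --pt "3.9 0.93 0 0 0 0 0" --pt "3.9 0.93 0 0 0 0 0"

```text
t: 6.0
ee_pos: [515.1, 12.3, 8.7]
orientation: [-2.462, 1.951, -0.0]
ft_force: [-1.0, -0.3, 0.0]
width: 0.6
```

Call:
move_arm --pt "0.5 0.12 0 0 0 0 0" --pt "1.0 0.23 0 0 0 0 0"

```text
t: 6.17
ee_pos: [515.8, 12.5, 8.7]
orientation: [2.462, -1.951, -0.0]
ft_force: [-1.0, -1.0, 0.8]
width: 0.5
```

```bash
python3 m.py pics/w4.png
```

```text
6.3667 [515.95  12.54   8.68] [-0.56 -0.32  0.52]
```

Call:
move_arm --pt "0.5 0.12 0 0 0 0 0" --pt "0.5 0.12 0 0 0 0 0"

```text
t: 6.58
ee_pos: [516.0, 12.6, 8.6]
orientation: [2.462, -1.95, -0.001]
ft_force: [-1.8, -1.2, 1.4]
width: 0.5
```

```bash
python3 m.py pics/w5.png
```

```text
6.7833 [516.02  12.59   8.61] [-1.88 -1.18  1.43]
```

View pics/w5.png

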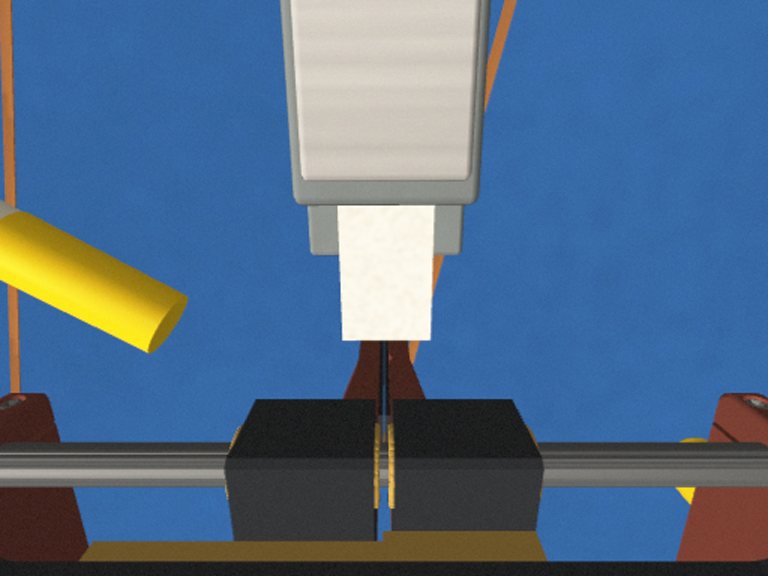

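Call:
move_arm --pt "0.5 0.12 0 0 0 0 0" --pt "0.5 0.12 0 0 0 0 0"

```text
t: 7.0
ee_pos: [516.0, 12.7, 8.5]
orientation: [2.462, -1.95, -0.002]
ft_force: [-4.2, -2.8, 3.0]
width: 0.4
```

```bash
python3 f.py 340 343 431 254 310 462; python3 m.py pics/w6.png
python3 - <<'E'
import cv2,numpy as np
a=cv2.imread("pics/w5.png").astype(float);b=cv2.imread("pics/w6.png").astype(float)
for n,(y0,y1,x0,x1) in dict(scene=(0,380,200,600),).items():
    print(n,cv2.phaseCorrelate(cv2.cvtColor(a[y0:y1,x0:x1].astype('f4'),6),cv2.cvtColor(b[y0:y1,x0:x1].astype('f4'),6)))
E
```

```text
end [526.57  13.63  18.5 ] foot [558.63  21.61  13.  ] gap 33.037501928310796
7.25 [516.04  12.66   8.54] [-4.63 -2.42  2.66]
scene ((0.09412648691818504, 0.04895742805038594), 0.9395583458741505)
```

Call:
move_arm --pt "-3 -0.7 0 0 0 0 0" --pt "-15 -3.5 0 0 0 0 0" --pt "-20 -4.6 0 0 0 0 0" --pt "-20 -4.6 40 0 0 0 0" --pt "-20 -4.6 80 0 0 0 0"

```text
t: 7.72
ee_pos: [494.7, 8.2, 87.1]
orientation: [2.459, -1.949, -0.008]
ft_force: [1.2, 0.5, 0.8]
width: 0.8
```

Call:
move_arm --pt "0 0 10 0 0 0 0" --pt "0 0 10 0 0 0 0"

```text
t: 7.88
ee_pos: [499.8, 8.2, 101.7]
orientation: [-2.459, 1.948, -0.009]
ft_force: [0.2, 0.7, -0.2]
width: 0.5
```

```bash
python3 m.py pics/w7.png
```

```text
8.0833 [495.99   8.2   97.45] [-0.11  0.3   0.05]
```

View pics/w7.png

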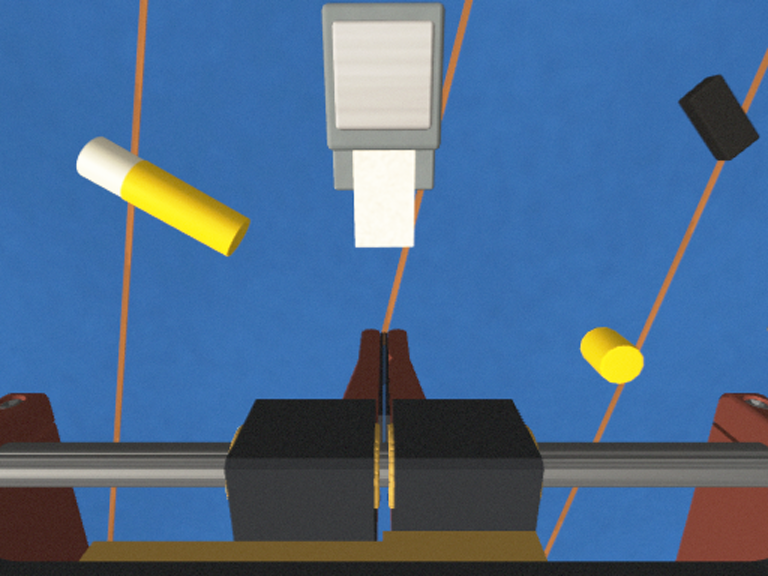

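The tag end is now at row 247, the foot edge at row 188, and the cap spans roughly (333–434, 22–129). I'll measure these.

```bash
python3 f.py 247 355 413 188.5 334 434
python3 - <<'E'
from h import *
a=get_image("wrist");P=lambda u,v,z:at_z(a,v/1.5,u/1.5,z)
q=np.array([P(333,22,59),P(432,22,59),P(333,129,59),P(435,128,59)]);print(q,q.mean(0))
for L in("square_tag_end","square_cap_top"):
  for m in mark_of(a,L)[:1]: r,c=m["location"];print(L,m["p"],r*1.5,c*1.5,at_z(a,r,c,16 if "tag" in L else 59))
E
```

```text
end [522.37  14.09  18.5 ] foot [554.01  21.55  13.  ] gap 32.50595824291106
[[618.83374265  58.40822299  59.        ]
 [628.16302012  18.7333347   59.        ]
 [578.0670626   50.3293623   59.        ]
 [588.76747915   6.66561387  59.        ]] [603.45782613  33.53413347  59.        ]
square_tag_end 0.59 240.29999999999998 380.70000000000005 [525.23985956  16.71674369  16.        ]
square_cap_top 0.61 61.949999999999996 382.95000000000005 [609.08810505  34.9938614   59.        ]
```

Call:
move_arm --pt "38 8.5 0 0 0 0 0" --pt "75 17 0 0 0 0 0" --pt "100 22 0 0 0 0 0" --pt "112.5 25 -8 0 0 0 0" --pt "112.5 25 -18 0 0 0 0"

```text
t: 8.75
ee_pos: [612.9, 33.8, 80.7]
orientation: [-2.461, 1.949, -0.005]
ft_force: [0.2, -0.3, -0.3]
width: -0.1
```

Call:
move_arm --pt "0 0 -6 0 0 0 0" --pt "0 0 -10 0 0 0 0" --pt "0 0 -12 0 0 0 0" --pt "0 0 -12 0 0 0 0" --pt "0 0 -12 0 0 0 0"

```text
t: 9.17
ee_pos: [608.8, 33.0, 68.7]
orientation: [2.462, -1.951, -0.001]
ft_force: [0.1, 0.4, 0.6]
width: 0.5
```

```bash
python3 m.py pics/w8.png; python3 -c "
from h import *;save(get_image('scene'),'pics/s2.png',crop=(120,300,100,340),s=3)"
```

```text
9.3667 [609.54  33.09  69.21] [-0.16 -0.29 -0.2 ]
```

View pics/s2.png

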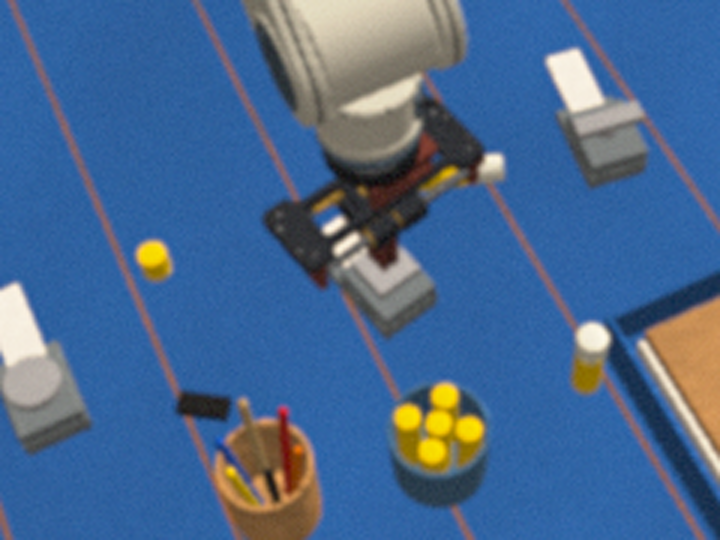

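The fingertips are over the middle of the square cap at about (388,262), with nothing else near them. I'll press down gently.

Call:
move_arm --pt "0 0 -4 0 0 0 0" --pt "0 0 -7 0 0 0 0" --pt "0 0 -9 0 0 0 0" --pt "0 0 -10 0 0 0 0" --pt "0 0 -11 0 0 0 0"

```text
t: 9.88
ee_pos: [609.2, 33.1, 57.4]
orientation: [2.462, -1.951, -0.001]
ft_force: [-0.7, 0.1, 2.6]
width: 0.6
```

Call:
move_arm --pt "0 0 -1 0 0 0 0" --pt "0 0 -2 0 0 0 0" --pt "0 0 -3 0 0 0 0" --pt "0 0 -4 0 0 0 0" --pt "0 0 -5 0 0 0 0"

```text
t: 10.3
ee_pos: [609.2, 33.2, 52.7]
orientation: [2.462, -1.951, -0.0]
ft_force: [-2.7, -0.5, 4.8]
width: 0.4
```

Call:
move_arm --pt "0 0 -1 0 0 0 0" --pt "0 0 -2 0 0 0 0" --pt "0 0 -2 0 0 0 0"

```text
t: 10.55
ee_pos: [609.2, 33.2, 51.3]
orientation: [2.462, -1.951, -0.0]
ft_force: [-4.9, -0.9, 8.9]
width: 0.4
```

Call:
move_arm --pt "-0.4 0 0 0 0 0 0" --pt "-0.7 -0.1 -0.5 0 0 0 0" --pt "-0.7 -0.1 -0.5 0 0 0 0"

```text
t: 10.8
ee_pos: [609.2, 33.1, 51.3]
orientation: [-2.462, 1.95, -0.001]
ft_force: [-4.1, -0.0, 12.2]
width: 0.5
```

z stays at 51.3 while the force rises from 8.9 to 12.2 N, so the cap is on its hard stop. I'll hold, then release.

Call:
move_arm --pt "-0.3 0 0 0 0 0 0" --pt "-0.3 0 0 0 0 0 0" --pt "-0.3 0 0 0 0 0 0" --pt "-0.3 0 0 0 0 0 0" --pt "-0.3 0 0 0 0 0 0"

```text
t: 11.22
ee_pos: [609.2, 33.1, 51.3]
orientation: [-2.462, 1.95, -0.002]
ft_force: [-2.7, 0.5, 11.5]
width: 0.6
```

Call:
move_arm --pt "0 0 0 0 0 0 0" --pt "0 0 0 0 0 0 0" --pt "0 0 0 0 0 0 0" --pt "0 0 0 0 0 0 0" --pt "0 0 0 0 0 0 0"

```text
t: 11.63
ee_pos: [609.2, 33.2, 51.3]
orientation: [-2.461, 1.95, -0.002]
ft_force: [-2.8, 0.9, 11.5]
width: 0.6
```

Call:
move_arm --pt "0 0 0 0 0 0 0" --pt "0 0 0 0 0 0 0" --pt "0 0 1 0 0 0 0" --pt "0 0 2 0 0 0 0" --pt "0 0 3 0 0 0 0"

```text
t: 12.05
ee_pos: [609.1, 33.1, 53.6]
orientation: [-2.462, 1.95, -0.002]
ft_force: [-0.3, 0.7, 4.2]
width: 0.5
```

Call:
move_arm --pt "0 0 2 0 0 0 0" --pt "0 0 4 0 0 0 0" --pt "0 0 6 0 0 0 0" --pt "0 0 8 0 0 0 0" --pt "0 0 12 0 0 0 0"

```text
t: 12.47
ee_pos: [607.6, 33.0, 64.7]
orientation: [2.462, -1.95, -0.002]
ft_force: [-0.0, 0.2, 0.6]
width: 0.1
```

Call:
move_arm --pt "0 0 10 0 0 0 0" --pt "0 0 35 0 0 0 0" --pt "-40 -9 50 0 0 0 0" --pt "-75 -17 70 0 0 0 0" --pt "-110 -25 90 0 0 0 0"

```text
t: 12.88
ee_pos: [497.2, 8.0, 155.4]
orientation: [2.462, -1.95, -0.001]
ft_force: [0.7, -0.0, 0.1]
width: 0.7
```

Call:
move_arm --pt "0 0 0 0 0 0 0" --pt "0 0 0 0 0 0 0" --pt "0 0 0 0 0 0 0" --pt "0 0 0 0 0 0 0"

```text
t: 13.22
ee_pos: [500.3, 8.3, 154.7]
orientation: [-2.462, 1.95, -0.001]
ft_force: [0.2, -0.1, -0.6]
width: 0.6
```

```bash
python3 m.py pics/w9.png; python3 -c "
from h import *
a=get_image('wrist')
for L,z in(('square_tag_end',16),('square_cap_top',59),('square_press',0)):
  for m in mark_of(a,L)[:1]: r,c=m['location'];print(L,m['p'],at_z(a,r,c,z))"
```

```text
13.4167 [499.45   8.38 154.03] [-0.09 -0.17 -0.19]
square_tag_end 0.77 [525.43490473  12.02968348  16.        ]
square_cap_top 0.86 [608.26106629  33.25637587  59.        ]
square_press 0.94 [604.13368471  29.05821073   0.        ]
```

View pics/w9.png

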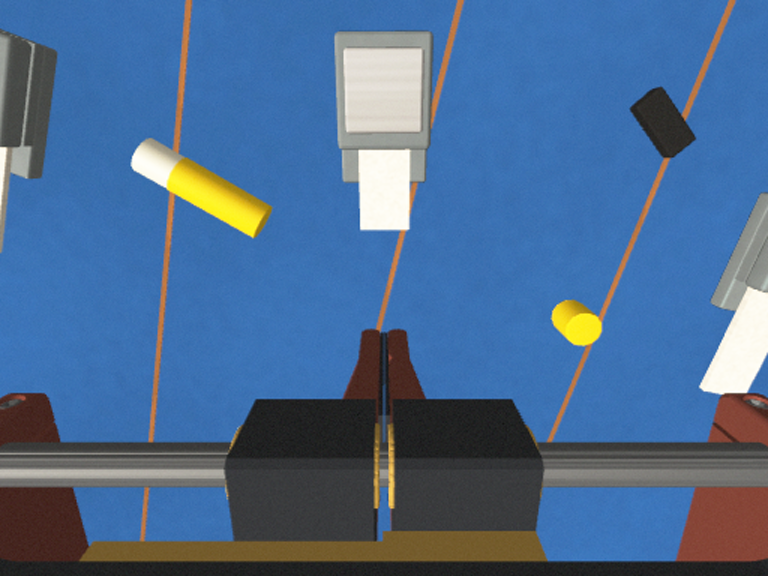

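The tag end is at row 230, the foot edge at row 181, the cap is up and centred, and the neighbours look undisturbed. One gap check, then I'll hand in.

```bash
python3 f.py 230 360 409.5 181.5 342 425 && python3 -c "
from workcell import close_job;print(close_job())"
```

```text
end [525.07  13.42  18.5 ] foot [556.89  21.81  13.  ] gap 32.89308204266068
the job is handed in; nothing more can be done
None
```

I embossed the square-capped press's tag as asked and handed the job in; the last pictures and forces agree that it worked.

- **Tag:** I pushed it in with closed fingertips until it stopped moving and the push force rose to about 5 N. It now stands 32.9 mm beyond the foot, against 32 mm when home. Picture errors are about 1 mm, so the stop in the force is the firmer evidence. The distance from cap centre to tag end was 85.5 mm, against 85 mm expected.
- **Cap:** I pressed it down until the fingertips held at z = 51.3 mm (51 mm expected) while the force rose to about 12 N, so it was on its hard stop. I held it for about one second. It then sprang back as I withdrew straight up, and the wrist force returned to about zero.
- **Press and other things:** The square press stayed in place within measuring error (1 to 3 mm). While pressing the cap there was a sideways force of up to 5 N, which I eased during the hold. The nearby objects in the last wrist picture look undisturbed; I did not measure them again or take a last look at the whole table.

The job took about 13.5 s of the 43 s allowed.

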